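# Index the painting turntable by one notch

## Robot

A 6-joint arm with a two-finger parallel gripper is mounted at the origin on the work surface. World frame = base frame: x ahead of the robot, y to its left, z up, the work surface at z = 0. Lengths are in m, angles in rad, forces in N, time in s.
With the tool pointing down it reaches from about 0.25 to 0.725 m from the base axis. Payload 4 kg.
Tool frame: the origin (TCP) lies midway between the tips of the shut fingers; the grasp point (between the pads) lies pinch_z behind it (pinch_z is the distance from the TCP to the grasp point, in m); z points along the fingers, y is the direction in which the jaws open and shut (so a half turn about z gives the same grasp; the last joint's range is limited). The gripper opens to 85 mm and grips with 20 to 120 N. Pads are 22 mm wide; open, the fingers measure 114 mm over their backs; the gripper's body (76 mm by 85 mm) begins 54 mm behind the grasp point. The pads swing forward as they close: fully open they stand 13 mm farther back than shut.
Start: joints at [1.265, 0.241, 0.005, 1.335, 0, 1.571], TCP at [0.151, 0.477, 0.231] pointing down, gripper open.
Joint ranges: [-2.72, 2.72], [-1.05, 1.87], [-1.09, 1.28], [-1.99, 2.15], [-1.42, 1.44], [-3.14, 3.14]. Speed limits (rad/s): [2.79, 2.79, 3.14, 3.14, 3.14, 3.14].

## Interface

Orientations are given as a unit quaternion [x, y, z, w].
In Python, from workcell import * gives the robot as it stands.
- The arm moves only by the tool move_arm, never from a script. Its argument "motion" is a list of rows, each a list of 3 entries, a list of its own where there are three numbers: the finger opening in mm, from 0 to 85.4, then the shift along the tool's x, y, z in units of 50 mm (1.0 is 50 mm), then the turn about the tool's z in units of 6 degrees (1.0 is 6 degrees). In form: [[claw, [dx, dy, dz], roll], ...]. A call has exactly 10 rows; each row is the pose to reach, as a shift and turn from the pose commanded when the call began, along the tool's axes at that moment; what a row does not reach only later rows make up. A row lasts 1/10 s, in which the tool goes at most 50 mm and 8.59 degrees, less where a joint would pass 70% of its speed; a pose out of reach is approached as far as the arm can. A call with a gripper value outside its range is refused whole. The fingers move at their own pace and stop on an object; the grip force is fixed at half the most. Time passes only in rows, so rows that repeat a pose let the fingers close, or fill a call up. It gives the time, the measured TCP pose, the force and the opening at its end, in the units of the state.
- get_obs(): the state, without advancing time (a new reading comes with each control period).
- camera(name): name is "scene" or "top" or "wrist"; returns a dict with "color" (420x560x3 uint8, red, green, blue), "fx", "fy", "cx", "cy" (pixels), "rvec" (rotation vector, rad) and "tvec" (3), from world to camera coordinates, as OpenCV has them; the wrist camera has in their place "mount" (4x4, takes a point from camera to tool coordinates, whose origin is the TCP and whose axes are the flange's). Camera axes: x right, y down, z forward; pixel columns grow to the right and rows downward; lengths in m; the calibration is good to about 2 mm. The wrist camera is an equidistant fisheye: a pixel r from the principal point sees the ray r / f radians off the axis. A picture is of the moment at which its call begins: read the wrist's pose just before it. There is no depth.
- job_done(): hands the job in, once; it reports no verdict.
The state is a dict: "clock": time; "joint_pos": joint angles; "joint_vel": joint speeds; "tau": joint torques, N m; "eef_pos": TCP position; "tool_rot": TCP orientation; "ft_force": force on the tool from outside, world axes, zero at the start; "ft_torque": the same for the moment, N m; "grip_width": finger opening in m.
Only numpy, scipy, OpenCV 4.12 (cv2) and the standard library are available. Lean on these libraries where they do the work, as an engineer would, in place of code of your own. Each camera call takes 0.05 s, during which the arm holds its last target.

## Task

Bring the next miniature house round on the painting turntable: with a fingertip press the spring plunger on its index arm down, turn the table counter-clockwise (seen from above) to the very next notch of the ring, and let the plunger spring fully out again so that the table is locked there. The houses on it are wet: do not touch them, and let them ride along standing in their places. Only press and push, lift nothing, and leave the jars, the glue and the spare house around it where they stand.

Things in the scene. Friction and masses are not known exactly. Their poses are not given: they have to be found in the camera images.
- plunger_top (a point): Middle of the top face of the plunger's cap: flat, black, round, 36 mm across, 8 mm thick, facing straight up on a thin steel stem, 84 mm above the bench when out. It stands on the steel index arm that sticks out from the edge of the wooden table, 140 mm from the table's axis; it goes straight down when pressed and rides round with the table.
- plunger (a joint): How far the plunger is pressed in: 0 = out, locked in a notch; 0.016 m = bottomed. Spring: 3 N at 0, 9 N at 0.016. Its cross pin leaves the notch of the fixed ring when pressed over 10 mm (12 to 15 mm is a good depth). Let go between notches it stays 10 mm in, rubbing under the ring, and springs out and locks when the table is turned on to a notch; let go in line with a notch it springs out at once.
- turntable (a joint): Angle of the wooden turntable (disc 210 mm across), 0 in its first notch, growing counter-clockwise seen from above. The fixed aluminium ring round it (360 mm across, 42 mm high) has 8 notches open to the top, 0.785 rad (45 degrees) apart; the pin has 0.03 rad of play either way in a notch. It turns stiffly (0.12 N m), has no spring and stays where it is left.
- table_centre (a point): Point on the table's vertical axis, at the top face of the wooden disc, 45 mm above the bench. It turns with the table; its x axis points away from the plunger (plunger at x = -0.14, y = 0), z is up.
- paddle_face (a point): Point on the upright steel paddle beside the plunger, on its face towards the cap, 15 mm below its top. The paddle (30 mm wide along the arm, 8 mm thick, top 100 mm above the bench) rides on the index arm, counter-clockwise of the cap, its face 28 mm from the cap's middle: a finger that presses the cap and moves counter-clockwise can also push on it.
- base: Round grey base of the turntable, 372 mm across, 12 mm thick, with the index ring on it, fixed to the bench. Origin on the table's axis, at bench height; at the start the plunger lies towards its -x.
- house_flat: Loose freshly painted miniature house standing on the turntable: rose, with a flat cream parapet, 50 x 32 mm, 55 mm high, about 70 g. Origin in the centre of its underside.
- spot_flat (a point): Point on the turntable's top, riding with it, within 6 mm of where house_flat stands at the start.
- house_gable: Loose freshly painted miniature house standing on the turntable: ochre, with a tiled gable roof, 46 x 34 mm, 62 mm high, about 70 g. Origin in the centre of its underside.
- spot_gable (a point): Point on the turntable's top, riding with it, within 6 mm of where house_gable stands at the start.
- house_chapel: Loose freshly painted miniature house standing on the turntable: cream, with a chapel front, 42 x 34 mm, 64 mm high, about 70 g. Origin in the centre of its underside.
- spot_chapel (a point): Point on the turntable's top, riding with it, within 6 mm of where house_chapel stands at the start.
- jar_a: Bystander: closed paint jar 68 mm across, 85 mm high, standing loose on the bench just outside the ring. Origin in the centre of its underside.
- jar_b: Bystander: closed paint jar 68 mm across, 85 mm high, standing loose on the bench just outside the ring. Origin in the centre of its underside.
- jar_c: Bystander: closed paint jar 68 mm across, 85 mm high, standing loose on the bench just outside the ring. Origin in the centre of its underside.
- glue: Bystander: white glue bottle 42 mm across, 105 mm high, standing loose on the bench just outside the ring. Origin in the centre of its underside.
- house_spare: Bystander: spare cream miniature house, 50 x 36 mm, 55 mm high, standing loose on the bench just outside the ring. Origin in the centre of its underside.
Things that resemble listed ones, but are neither listed nor needed, are in the scene too. What is shaped like the house_flat but black is not meant.

How it is judged:
On the way, in this order (a step that is already met when the one before it is completed fails the run):
1. the plunger is pressed in, free of the first notch (value of joint plunger above 0.0095 m and value of joint turntable between -0.15 and 0.15 rad), for 0.04 s.
2. the table is at the next notch counter-clockwise and the plunger has sprung out into it (value of joint turntable between 0.735 and 0.835 rad and value of joint plunger below 0.003 m), for 0.2 s.
At the end, for the whole second after the job is handed in: The turntable stands still at the next notch counter-clockwise (0.785 rad, within 0.05), the plunger is out (within 3 mm), the three houses stand upright within 25 mm of their spots on the table, and the jars, glue and spare house are within 20 mm of where they began (all of step 2 and velocity of joint turntable between -0.05 and 0.05 rad/s and distance between house_flat and spot_flat below 0.025 m and distance between house_gable and spot_gable below 0.025 m and distance between house_chapel and spot_chapel below 0.025 m and angle between each of house_flat, house_gable, house_chapel's own z axis and vertical below 0.2 rad and distance of each of jar_a, jar_b, jar_c, glue, house_spare from where it was at the start of the episode below 0.02 m); the robot touches nothing.
It fails at once if a wet house on the turntable is touched by the robot (contact force between any of the fingers, the arm and house_flat above 0.5 N or contact force between any of the fingers, the arm and house_gable above 0.5 N or contact force between any of the fingers, the arm and house_chapel above 0.5 N).
It fails at once if a house on the turntable is lifted, tipped or shoved from its place (distance between house_flat and spot_flat above 0.03 m or distance between house_gable and spot_gable above 0.03 m or distance between house_chapel and spot_chapel above 0.03 m or angle between any of house_flat, house_gable, house_chapel's own z axis and vertical above 0.5 rad).
It fails at once if a jar, the glue bottle or the spare house is moved or lifted (distance of any of jar_a, jar_b, jar_c, glue, house_spare from where it was at the start of the episode above 0.03 m).
It also fails if it takes over 35 s, if anything falls off the work surface, if the arm or the gripper's body presses on something with over 40 N, if the wrist force passes 120 N, or if a joint passes its speed limit or range.

## Working session

There is one attempt and no reset: what is moved stays moved. The work goes in short steps, Python scripts to look and compute and a tool call to move; the robot and the scene stay as the last step left them, time stands still between calls to the robot, and variables do not carry over. Pictures are saved under pics/ and viewed, and the job is handed in when it is done.

Besides the shell and the picture viewer there is one more tool, called after "Emit:" as name(argument=value, ...), one argument or row to a line, values as JSON. move_arm: Moves the arm, as the interface text tells. Its arguments: {"type":"object","properties":{"motion":{"type":"array","items":{"type":"array"}}},"required":["motion"]}

```bash
mkdir -p pics; ls; python3 - <<'E'
from workcell import *
import cv2,pickle
o=get_obs();print(o)
d={}
for n in ("scene","top","wrist"):
    c=camera(n);d[n]=c
    cv2.imwrite(f"pics/{n}0.png",c["color"][:,:,::-1])
    print(n,{k:v for k,v in c.items() if k!="color"})
d["obs"]=o
pickle.dump(d,open("d0.pkl","wb"))
E
```

```text
pics
{'clock': 0.0, 'joint_pos': array([1.26497258e+00, 2.41443355e-01, 3.68065585e-03, 1.33517027e+00,
       1.47688995e-05, 1.57077787e+00]), 'joint_vel': array([-0.00222168,  0.00167806,  0.00109884,  0.00064057,  0.00091843,
       -0.00024491]), 'tau': array([-5.72593399e-04, -3.72320437e+01,  2.52406579e+01,  1.68847240e-02,
        1.53410451e-04,  7.15226363e-06]), 'eef_pos': array([0.15034182, 0.47618873, 0.23038115]), 'tool_rot': array([ 1.52307468e-01,  9.88332583e-01, -1.05472727e-03, -1.70030817e-04]), 'ft_force': array([0.4075365 , 0.52476167, 0.35759363]), 'ft_torque': array([ 0.00833589, -0.00325636,  0.02625398]), 'grip_width': 0.08545794237171907}
scene {'fx': 421.57594344947773, 'fy': 421.57594344947773, 'cx': 278.1203617627977, 'cy': 214.1374360449449, 'rvec': array([ 1.99170798,  1.6839912 , -0.52151154]), 'tvec': array([-0.11580492, -0.40347334,  1.30565021])}
top {'fx': 497.6642521343689, 'fy': 497.6642521343689, 'cx': 280.31696594698275, 'cy': 197.33398570969305, 'rvec': array([ 2.08070681, -2.12315054,  0.23680368]), 'tvec': array([0.04471147, 0.57312588, 1.12409971])}
wrist {'fx': 325.19226210127806, 'fy': 325.19226210127806, 'cx': 282.8477319270663, 'cy': 201.9018536033017, 'mount': array([[ 2.75289333e-04, -9.59563973e-01, -2.81490507e-01,
         7.20427001e-02],
       [ 9.99999960e-01,  2.83602786e-04,  1.12057260e-05,
         8.26258242e-04],
       [ 6.90788811e-05, -2.81490499e-01,  9.59564013e-01,
        -1.43049832e-01],
       [ 0.00000000e+00,  0.00000000e+00,  0.00000000e+00,
         1.00000000e+00]])}
```

View pics/scene0.png

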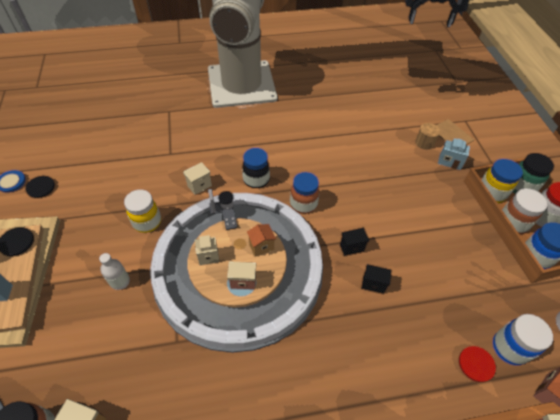

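View pics/top0.png

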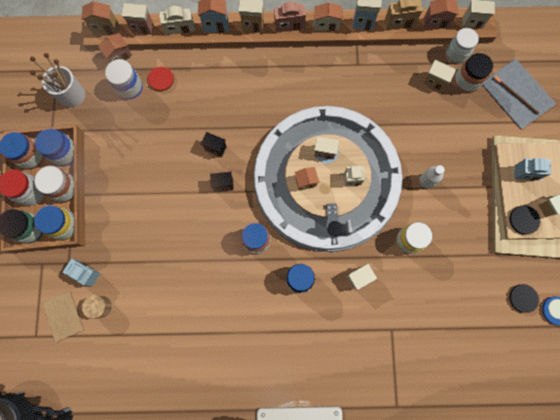

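View pics/wrist0.png

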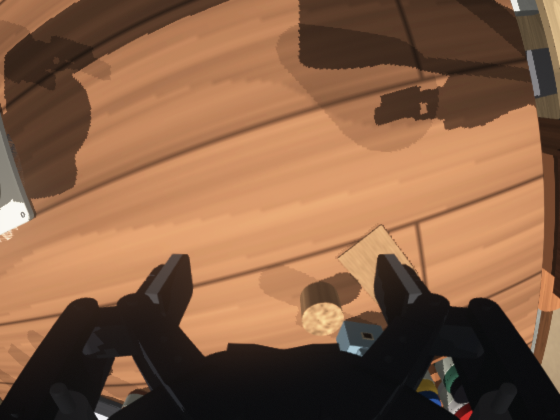

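The top view shows the turntable centred near (328,178). The plunger cap candidate is at about (337,227), on the steel arm at (332,210). Other round dark things: jar lid at (300,278), black discs at (524,220) and (523,298), and a dark lid at (20,222). The black house-like blocks are at (213,144) and (222,181). Next I'll check close crops and solve for the positions.

```bash
cat > h.py <<'E'
import numpy as np,cv2,pickle
def ray(c,u,v):
    R=cv2.Rodrigues(np.array(c["rvec"]))[0];t=np.array(c["tvec"]).ravel()
    d=R.T@np.array([(u-c["cx"])/c["fx"],(v-c["cy"])/c["fy"],1]);return -R.T@t,d
def at(c,u,v,z):
    o,d=ray(c,u,v);return o+d*(z-o[2])/d[2]
def proj(c,P):
    K=np.array([[c["fx"],0,c["cx"]],[0,c["fy"],c["cy"]],[0,0,1.]])
    return cv2.projectPoints(np.atleast_2d(np.array(P,float)),np.array(c["rvec"]),np.array(c["tvec"]),K,None)[0][:,0]
def crop(c,x0,y0,x1,y1,s,name):
    im=c["color"][y0:y1,x0:x1,::-1]
    cv2.imwrite(name,cv2.resize(im,None,fx=s,fy=s,interpolation=cv2.INTER_CUBIC))
E
python3 - <<'E'
from h import *
d=pickle.load(open("d0.pkl","rb"))
crop(d["top"],240,100,440,300,4 if 0 else 3,"pics/c_top.png")
crop(d["scene"],120,140,340,350,2.8,"pics/c_scene.png")
c=d["top"]
print("ring c",at(c,328,178,.042),"cap",at(c,337,227,.084))
o,_=ray(c,0,0);print(o)
E
```

```text
ring c [ 0.62545765 -0.08501666  0.042     ] cap [ 0.4963235  -0.09674951  0.084     ]
[0.30860951 0.03499918 1.22376786]
```

View pics/c_top.png

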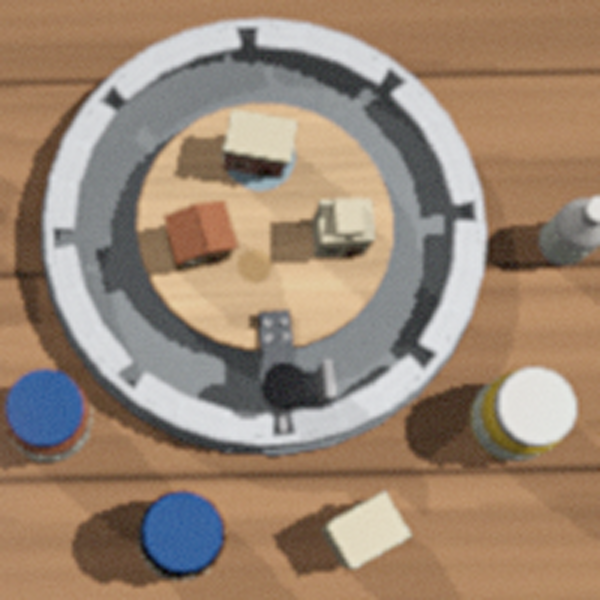

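View pics/c_scene.png

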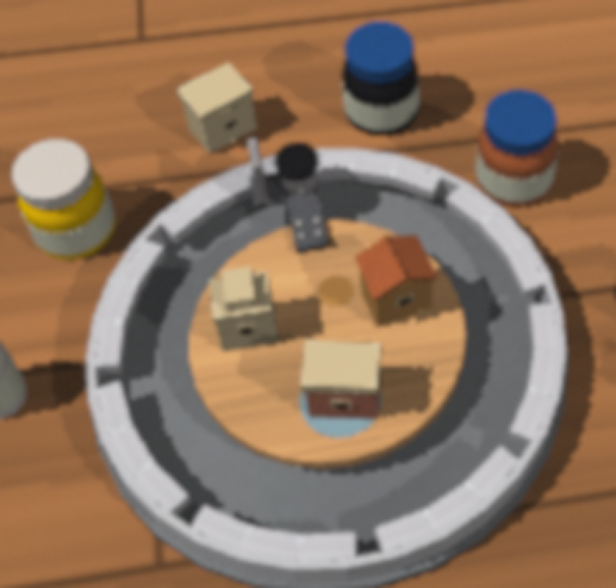

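The crop at (286,385) shows a black round cap on the steel arm with the upright paddle to its right, which is the counter-clockwise side. This is the listed plunger. Now I'll fit the geometry more exactly.

```bash
cat > fit.py <<'E'
from h import *
from scipy.optimize import least_squares
d=pickle.load(open("d0.pkl","rb"))
T=d["top"];S=d["scene"]
t=lambda x,y:(240+(x+.5)/3-.5,100+(y+.5)/3-.5)
s=lambda x,y:(120+(x+.5)/2.8-.5,140+(y+.5)/2.8-.5)
# ring outer top edge points
pt=[t(43,225),t(487,222),t(262,18),t(95,82),t(430,82)]
ps=[s(566,300),s(88,345),s(330,150)]
res=[at(T,*p,.042) for p in pt]; res2=[at(S,*p,.042) for p in ps]
for n,P in (("top",res),("scene",res2),("both",res+res2)):
    P=np.array(P)[:,:2]
    r=least_squares(lambda q:np.hypot(*(P-q).T)-.18,[.625,-.085]);print(n,r.x,np.round(r.fun*1000,1))
ct=t(286,385);cs=s(297,161)
print("cap",at(T,*ct,.084),at(S,*cs,.084))
print("paddle top",at(T,*t(330,378),.1),at(S,*s(252,143),.1))
for a in [(258,118),(203,222),(345,215)]: print(at(T,*t(*a),.105))
E
python3 fit.py
```

```text
top [ 0.64021689 -0.08559758] [ 2.4  2.1 -4.4  3.3  3.7]
scene [ 0.63944246 -0.08070315] [ 3.3  3.3 -0.4]
both [ 0.63992882 -0.08370027] [ 0.5  3.9 -4.1  2.1  5.4  6.3  0.3  0.4]
cap [ 0.49407544 -0.09201384  0.084     ] [ 0.50131189 -0.08978852  0.084     ]
paddle top [ 0.49618161 -0.12397682  0.1       ] [ 0.49038987 -0.12284897  0.1       ]
[ 0.70425484 -0.07703629  0.105     ]
[ 0.62001055 -0.03089591  0.105     ]
[ 0.6233708  -0.14146573  0.105     ]
```

```bash
cat > ov.py <<'E'
from h import *
import sys
def overlay(c,ctr,phi,x0,y0,x1,y1,s,name,depth=0):
    im=cv2.resize(c["color"][y0:y1,x0:x1,::-1],None,fx=s,fy=s,interpolation=cv2.INTER_CUBIC)
    def dr(P,col,closed=True):
        p=(proj(c,P)-[x0,y0]+.5)*s-.5
        cv2.polylines(im,[np.round(p*8).astype(np.int32)],closed,col,1,cv2.LINE_AA,3)
    a=np.linspace(0,2*np.pi,60)
    circ=lambda x,y,r,z:np.c_[x+r*np.cos(a),y+r*np.sin(a),0*a+z]
    dr(circ(*ctr,.18,.042),(0,255,0));dr(circ(*ctr,.105,.045),(255,255,0))
    f=np.array([np.cos(phi),np.sin(phi)]);tn=np.array([-f[1],f[0]])
    cap=ctr+.14*f
    dr(circ(*cap,.018,.084-depth),(0,0,255))
    pc=cap+.028*tn
    q=[pc+.015*f,pc-.015*f,pc-.015*f+.008*tn,pc+.015*f+.008*tn]
    dr([[*p,.1] for p in q],(255,0,255))
    cv2.imwrite(name,im)
if __name__=="__main__":
    d=pickle.load(open("d0.pkl","rb"))
    ctr=np.array([.637,-.0837]);cap=np.array([.4975,-.0908])
    v=cap-ctr;phi=np.arctan2(v[1],v[0]);print(np.hypot(*v),phi)
    overlay(d["top"],ctr,phi,240,100,440,300,3,"pics/o_top%s.png"%sys.argv[1])
    overlay(d["scene"],ctr,phi,120,140,340,350,2.8,"pics/o_scene%s.png"%sys.argv[1])
E
python3 ov.py 1
```

```text
0.1396805641454816 -3.0907404752593295
```

View pics/o_top1.png

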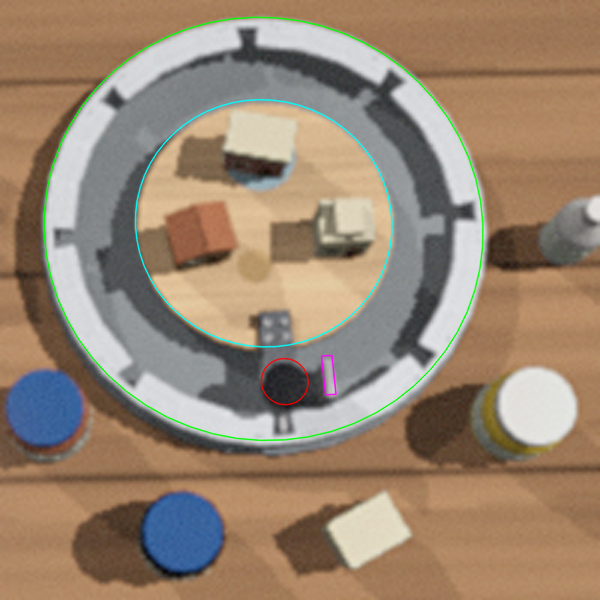

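View pics/o_scene1.png

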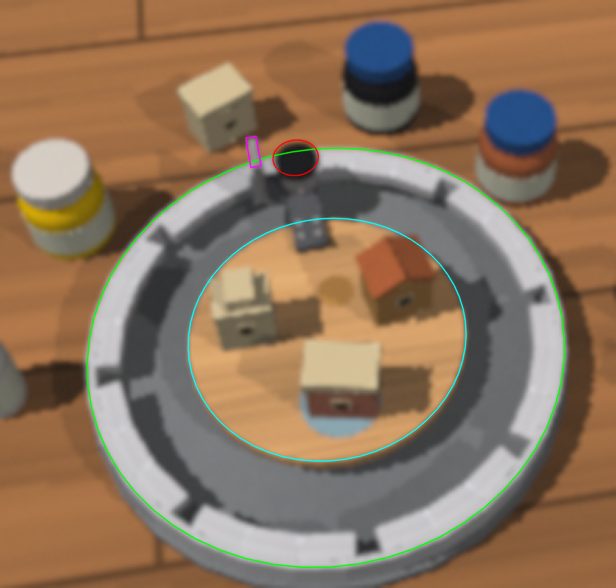

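```bash
cat > g.py <<'E'
from h import *
from scipy.spatial.transform import Rotation as Ro
ctr=np.array([.637,-.0837]);phi0=-3.0907
def target(th,off,z,r=.14):
    p=phi0+th;f=np.array([np.cos(p),np.sin(p)]);tn=np.array([-f[1],f[0]])
    xy=ctr+r*f+off*tn
    return np.array([*xy,z]),np.arctan2(-tn[1],-tn[0])
def units(o,tg,yaw):
    R=Ro.from_quat(o["tool_rot"]).as_matrix()
    d=R.T@(tg-o["eef_pos"])/.05
    y0=np.arctan2(R[1,1],R[0,1]);dy=(yaw-y0+np.pi)%(2*np.pi)-np.pi
    return np.round(d,3),round(-np.degrees(dy)/6,3)
def show(o):
    R=Ro.from_quat(o["tool_rot"]).as_matrix()
    v=o["eef_pos"][:2]-ctr;th=np.arctan2(v[1],v[0])-phi0
    print("t",round(float(o["clock"]),2),o["eef_pos"].round(4),"r",np.hypot(*v).round(4),"th",((th+np.pi)%(2*np.pi)-np.pi).round(3),"F",np.round(o["ft_force"],2),"w",o["grip_width"].round(4),"z",R[:,2].round(3),"j",o["joint_pos"].round(2))
E
python3 - <<'E'
from workcell import *
from g import *
o=get_obs();show(o);print(units(o,*target(0,.007,.16)))
E
```

```text
Traceback (most recent call last):
  File "g.py", line 16, in show
    print("t",round(float(o["clock"]),2),o["eef_pos"].round(4),"r",np.hypot(*v).round(4),"th",((th+np.pi)%(2*np.pi)-np.pi).round(3),"F",np.round(o["ft_force"],2),"w",o["grip_width"].round(4),"z",R[:,2].round(3),"j",o["joint_pos"].round(2))
                                                                                                                                                                      ^^^^^^^^^^^^^^^^^^^^^
AttributeError: 'float' object has no attribute 'round'
```

```bash
sed -i 's/o\["grip_width"\].round(4)/round(float(o["grip_width"]),4)/' g.py
python3 - <<'E'
from workcell import *
from g import *
o=get_obs();show(o);print(units(o,*target(0,.007,.16)))
E
```

```text
t 0.15 [0.1504 0.4764 0.2306] r 0.7419 th -0.906 F [-0.54  0.11  0.59] w 0.0855 z [-0.001 -0.002 -1.   ] j [1.27 0.24 0.   1.34 0.   1.57]
(array([-10.079,  -8.858,   1.426]), np.float64(-3.406))
```

Emit:
move_arm(
  motion=[
    [0,[-0.4,-0.35,0],-0.2],
    [0,[-1.0,-0.88,0],-0.5],
    [0,[-1.7,-1.5,0],-0.8],
    [0,[-2.4,-2.1,0],-1.1],
    [0,[-3.1,-2.73,0],-1.4],
    [0,[-3.8,-3.35,0],-1.8],
    [0,[-4.5,-3.96,0],-2.2],
    [0,[-5.2,-4.6,0],-2.6],
    [0,[-5.9,-5.2,0],-3.0],
    [0,[-6.6,-5.8,0],-3.4],
  ],
)

```text
clock: 1.15
eef_pos: [0.3784, 0.0991, 0.2313]
tool_rot: [-0.026, 1.0, 0.0, 0.0]
ft_force: [1.2, 0.5, -0.3]
grip_width: 0.0
```

```bash
python3 - <<'E'
from workcell import *
from g import *
o=get_obs();show(o);print(units(o,*target(0,.007,.15)))
E
```

```text
t 1.15 [0.3784 0.0991 0.2313] r 0.3167 th -0.666 F [ 1.19  0.5  -0.26] w 0.0 z [ 0.  0. -1.] j [ 0.26  0.02 -0.25  1.3   0.    0.2 ]
(array([-2.175, -4.056,  1.626]), np.float64(0.009))
```

Emit:
move_arm(
  motion=[
    [0,[-0.35,-0.65,0],0],
    [0,[-0.7,-1.3,0],0],
    [0,[-1.05,-1.95,0],0],
    [0,[-1.4,-2.6,0],0],
    [0,[-1.75,-3.25,0.1],0],
    [0,[-2.0,-3.75,0.5],0],
    [0,[-2.17,-4.05,0.9],0],
    [0,[-2.17,-4.05,1.3],0],
    [0,[-2.17,-4.05,1.62],0],
    [0,[-2.17,-4.05,1.62],0],
  ],
)

```text
clock: 2.15
eef_pos: [0.4942, -0.0957, 0.1475]
tool_rot: [-0.025, 1.0, 0.001, -0.003]
ft_force: [-1.4, 0.5, -0.2]
grip_width: -0.0007
```

```bash
python3 - <<'E'
from workcell import *
from g import *
o=get_obs();show(o);print(units(o,*target(0,.007,.09)))
d={}
for n in ("scene","top","wrist"):
    d[n]=camera(n)
d["obs"]=o
pickle.dump(d,open("d1.pkl","wb"))
a=cv2.resize(d["scene"]["color"][80:290,120:400],None,fx=2,fy=2,interpolation=cv2.INTER_CUBIC)
b=d["wrist"]["color"]
cv2.imwrite("pics/s1.png",a[:,:,::-1]);cv2.imwrite("pics/w1.png",b[:,:,::-1])
E
```

```text
t 2.15 [ 0.4942 -0.0957  0.1475] r 0.1433 th 0.033 F [-1.38  0.49 -0.23] w -0.0007 z [-0.006  0.001 -1.   ] j [-0.19  0.31 -0.13  1.14 -0.   -0.24]
(array([-0.071, -0.047,  1.149]), np.float64(-0.011))
```

View pics/s1.png

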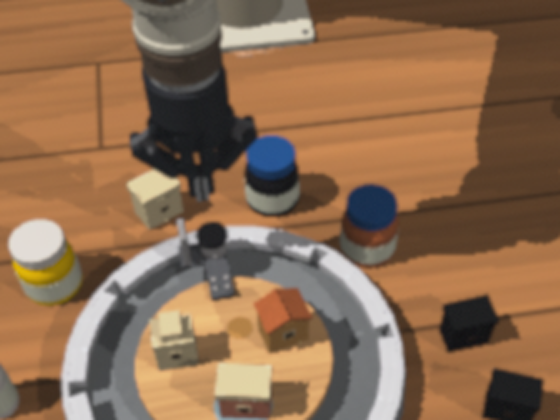

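View pics/w1.png

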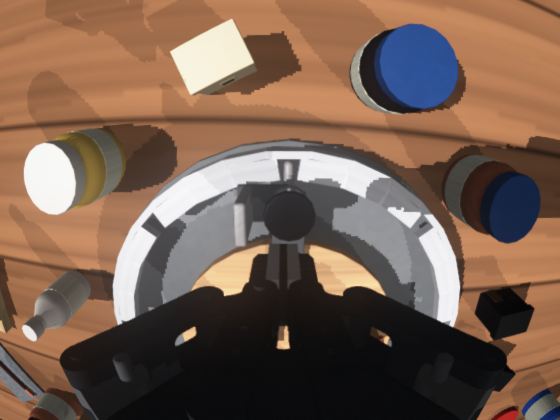

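The scene shows the shut fingers at (203,195), above and behind the cap at (211,235), with the paddle at (183,240). The wide knuckles sit well above the tips. The wrist view shows the cap at (290,215) and the paddle at (240,225). Next I'll lower to just above the cap.

Emit:
move_arm(
  motion=[
    [0,[-0.03,-0.02,0.2],0],
    [0,[-0.05,-0.03,0.4],0],
    [0,[-0.05,-0.03,0.6],0],
    [0,[-0.05,-0.03,0.75],0],
    [0,[-0.05,-0.03,0.9],0],
    [0,[-0.05,-0.03,1.0],0],
    [0,[-0.05,-0.03,1.1],0],
    [0,[-0.05,-0.03,1.15],0],
    [0,[-0.05,-0.03,1.15],0],
    [0,[-0.05,-0.03,1.15],0],
  ],
)

```text
clock: 3.3
eef_pos: [0.4993, -0.0973, 0.093]
tool_rot: [-0.025, 1.0, -0.0, 0.0]
ft_force: [0.1, -0.2, 0.2]
grip_width: -0.0
```

```bash
python3 - <<'E'
from workcell import *
from g import *
o=get_obs();show(o);print(units(o,*target(0,.007,.071)))
d={}
for n in ("scene","top","wrist"):
    d[n]=camera(n)
d["obs"]=o
pickle.dump(d,open("d2.pkl","wb"))
a=cv2.resize(d["scene"]["color"][120:250,140:340],None,fx=3,fy=3,interpolation=cv2.INTER_CUBIC)
b=cv2.resize(d["wrist"]["color"][120:340,150:430],None,fx=2,fy=2,interpolation=cv2.INTER_CUBIC)
cv2.imwrite("pics/s2.png",a[:,:,::-1]);cv2.imwrite("pics/w2.png",b[:,:,::-1])
E
```

```text
t 3.3 [ 0.4993 -0.0973  0.093 ] r 0.1384 th 0.048 F [ 0.13 -0.19  0.17] w -0.0 z [ 0.001 -0.    -1.   ] j [-0.19  0.36 -0.21  1.   -0.   -0.24]
(array([ 0.035, -0.008,  0.441]), np.float64(-0.006))
```

View pics/s2.png

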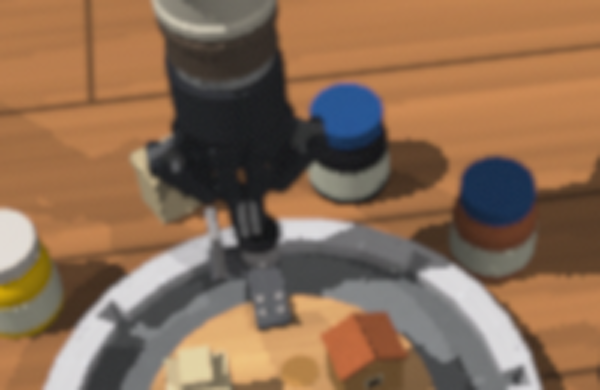

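View pics/w2.png

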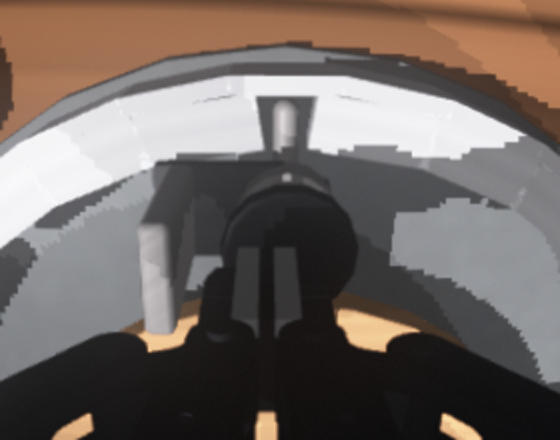

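In both views the fingertips are over the cap (wrist crop about (265,250)), and the paddle is clear to the left at (160,270). The pin sits in its notch at (285,120). Next I'll press.

Emit:
move_arm(
  motion=[
    [0,[0.02,0,0.1],0],
    [0,[0.03,0,0.16],0],
    [0,[0.03,0,0.22],0],
    [0,[0.03,0,0.28],0],
    [0,[0.03,0,0.34],0],
    [0,[0.03,0,0.4],0],
    [0,[0.03,0,0.44],0],
    [0,[0.03,0,0.45],0],
    [0,[0.03,0,0.45],0],
    [0,[0.03,0,0.45],0],
  ],
)

```text
clock: 4.45
eef_pos: [0.4973, -0.0973, 0.0707]
tool_rot: [-0.025, 1.0, -0.0, -0.0]
ft_force: [-3.0, 0.6, 7.3]
grip_width: -0.0001
```

```bash
python3 - <<'E'
from workcell import *
from g import *
o=get_obs();show(o)
w=camera("wrist")["color"]
b=cv2.resize(w[120:340,150:430],None,fx=2,fy=2,interpolation=cv2.INTER_CUBIC)
cv2.imwrite("pics/w3.png",b[:,:,::-1])
for i in range(1,11):
    print(i,units(o,*target(.076*i,.008+.006*min(i,2)/2,.0705)))
E
```

```text
t 4.45 [ 0.4973 -0.0973  0.0707] r 0.1403 th 0.046 F [-3.01  0.6   7.33] w -0.0001 z [-0. -0. -1.] j [-0.19  0.38 -0.24  0.95 -0.   -0.24]
1 (array([-0.029, -0.302,  0.005]), np.float64(-0.732))
2 (array([-0.079, -0.571,  0.005]), np.float64(-1.458))
3 (array([-0.14 , -0.775,  0.005]), np.float64(-2.184))
4 (array([-0.216, -0.975,  0.005]), np.float64(-2.909))
5 (array([-0.308, -1.168,  0.005]), np.float64(-3.635))
6 (array([-0.414, -1.354,  0.005]), np.float64(-4.361))
7 (array([-0.534, -1.531,  0.005]), np.float64(-5.087))
8 (array([-0.666, -1.699,  0.005]), np.float64(-5.812))
9 (array([-0.812, -1.856,  0.005]), np.float64(-6.538))
10 (array([-0.968, -2.001,  0.005]), np.float64(-7.264))
```

View pics/w3.png

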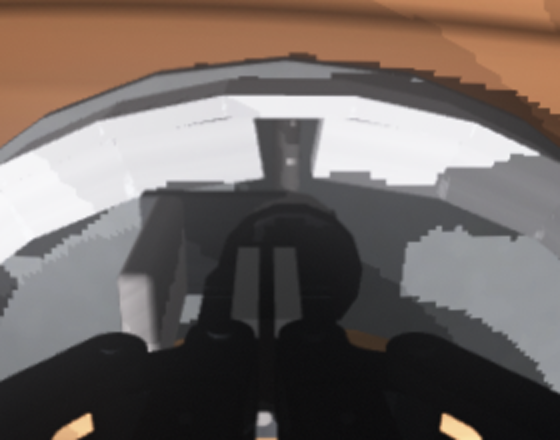

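The force of 7.3 N means about 12 mm pressed, and the pin has dropped clear at (290,160). Next I'll turn half way.

```bash
python3 - <<'E'
from workcell import *
from g import *
o=get_obs();show(o)
for t in np.linspace(.035,.38,10):
    print(units(o,*target(t,.008,.0697)))
E
```

```text
t 4.5 [ 0.4973 -0.0973  0.0708] r 0.1403 th 0.047 F [-3.24  0.06  7.46] w -0.0 z [-0. -0. -1.] j [-0.19  0.38 -0.24  0.95 -0.   -0.24]
(array([-0.011, -0.127,  0.021]), np.float64(-0.34))
(array([-0.023, -0.234,  0.021]), np.float64(-0.706))
(array([-0.039, -0.341,  0.021]), np.float64(-1.072))
(array([-0.059, -0.446,  0.021]), np.float64(-1.438))
(array([-0.083, -0.551,  0.021]), np.float64(-1.804))
(array([-0.111, -0.655,  0.021]), np.float64(-2.17))
(array([-0.143, -0.757,  0.021]), np.float64(-2.536))
(array([-0.18 , -0.858,  0.021]), np.float64(-2.903))
(array([-0.219, -0.958,  0.021]), np.float64(-3.269))
(array([-0.263, -1.057,  0.021]), np.float64(-3.635))
```

Emit:
move_arm(
  motion=[
    [0,[-0.01,-0.08,0.03],-0.2],
    [0,[-0.02,-0.2,0.03],-0.6],
    [0,[-0.035,-0.32,0.03],-1.0],
    [0,[-0.06,-0.44,0.03],-1.4],
    [0,[-0.08,-0.55,0.03],-1.8],
    [0,[-0.11,-0.655,0.03],-2.17],
    [0,[-0.145,-0.757,0.03],-2.54],
    [0,[-0.18,-0.858,0.03],-2.9],
    [0,[-0.22,-0.958,0.03],-3.27],
    [0,[-0.25,-1.02,0.03],-3.5],
  ],
)

```text
clock: 5.5
eef_pos: [0.5122, -0.1484, 0.0693]
tool_rot: [-0.207, 0.978, -0.0, -0.0]
ft_force: [-4.1, -0.4, 6.4]
grip_width: -0.0001
```

```bash
python3 - <<'E'
from workcell import *
from g import *
from ov import overlay
o=get_obs();show(o)
d={n:camera(n) for n in ("scene","top","wrist")}
w=d["wrist"]["color"]
b=cv2.resize(w[120:340,150:430],None,fx=2,fy=2,interpolation=cv2.INTER_CUBIC)
cv2.imwrite("pics/w4.png",b[:,:,::-1])
overlay(d["scene"],ctr,phi0+.36,120,140,340,350,2.8,"pics/s4.png",.013)
pickle.dump(d,open("d4.pkl","wb"))
for t in np.linspace(.38,.74,10):
    print(units(o,*target(t,.008,o["eef_pos"][2])))
E
```

```text
t 5.5 [ 0.5122 -0.1484  0.0693] r 0.1406 th 0.427 F [-4.14 -0.44  6.43] w -0.0001 z [-0.001 -0.001 -1.   ] j [-0.28  0.43 -0.17  0.97 -0.   -0.7 ]
(array([-0.009, -0.028,  0.   ]), np.float64(-0.128))
(array([-0.019, -0.139,  0.   ]), np.float64(-0.51))
(array([-0.033, -0.251,  0.   ]), np.float64(-0.892))
(array([-0.052, -0.361,  0.   ]), np.float64(-1.274))
(array([-0.076, -0.471,  0.   ]), np.float64(-1.656))
(array([-0.104, -0.579,  0.   ]), np.float64(-2.038))
(array([-0.136, -0.687,  0.   ]), np.float64(-2.42))
(array([-0.172, -0.793,  0.   ]), np.float64(-2.802))
(array([-0.213, -0.898,  0.   ]), np.float64(-3.184))
(array([-0.258, -1.   ,  0.   ]), np.float64(-3.566))
```

View pics/w4.png

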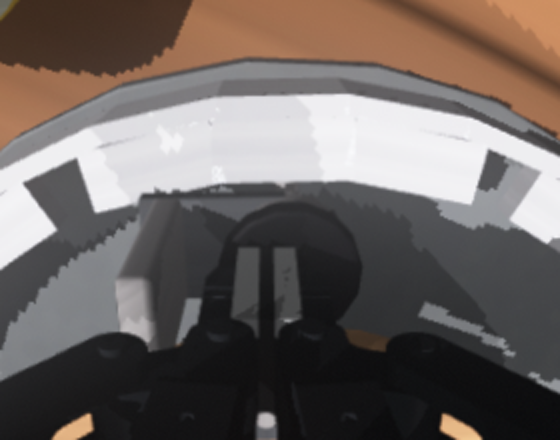

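View pics/s4.png

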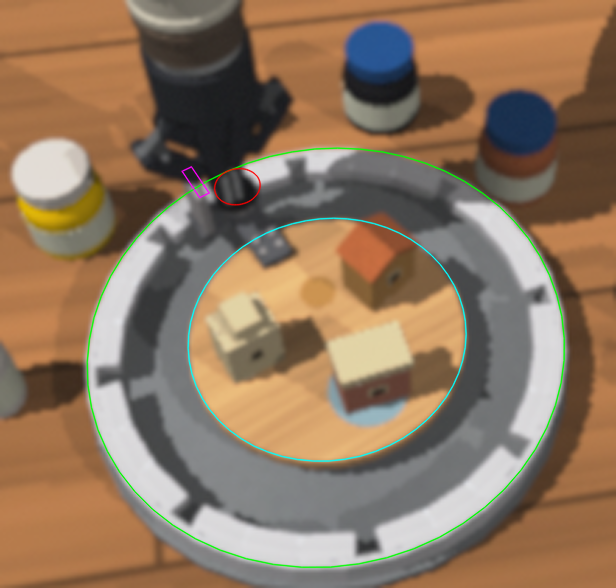

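The wrist crop shows the cap still centred under the tips, so friction carries the table. The next notch is approaching at (60,200). In the scene crop all three houses are upright. The table is at about 0.38 rad by the tool pose, so I'll turn on to the notch.

Emit:
move_arm(
  motion=[
    [0,[-0.01,-0.08,0],-0.28],
    [0,[-0.02,-0.19,0],-0.67],
    [0,[-0.035,-0.3,0],-1.06],
    [0,[-0.06,-0.42,0],-1.48],
    [0,[-0.09,-0.54,0],-1.9],
    [0,[-0.125,-0.66,0],-2.32],
    [0,[-0.165,-0.78,0],-2.74],
    [0,[-0.21,-0.89,0],-3.15],
    [0,[-0.26,-1.0,0],-3.57],
    [0,[-0.295,-1.075,0],-3.85],
  ],
)

```text
clock: 6.65
eef_pos: [0.5478, -0.1924, 0.0696]
tool_rot: [-0.399, 0.917, -0.001, -0.001]
ft_force: [-3.1, -2.8, 8.4]
grip_width: -0.0
```

```bash
python3 - <<'E'
from workcell import *
from g import *
from ov import overlay
o=get_obs();show(o);print(units(o,*target(.785,.0066,.07)))
d={n:camera(n) for n in ("scene","top","wrist")}
w=d["wrist"]["color"]
b=cv2.resize(w[120:340,150:430],None,fx=2,fy=2,interpolation=cv2.INTER_CUBIC)
cv2.imwrite("pics/w5.png",b[:,:,::-1])
overlay(d["scene"],ctr,phi0+.785,120,140,340,350,2.8,"pics/s5.png",.013)
pickle.dump(d,open("d5.pkl","wb"))
E
```

```text
t 6.65 [ 0.5478 -0.1924  0.0696] r 0.1406 th 0.833 F [-3.09 -2.85  8.4 ] w -0.0 z [-0.    -0.003 -1.   ] j [-0.34  0.51 -0.03  1.02 -0.   -1.16]
(array([-0.01 ,  0.002, -0.008]), np.float64(-0.148))
```

View pics/w5.png

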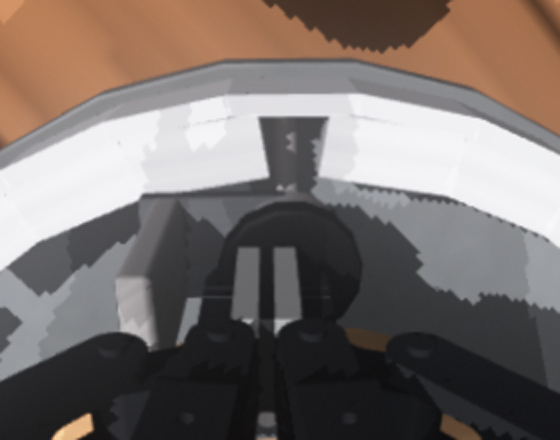

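View pics/s5.png

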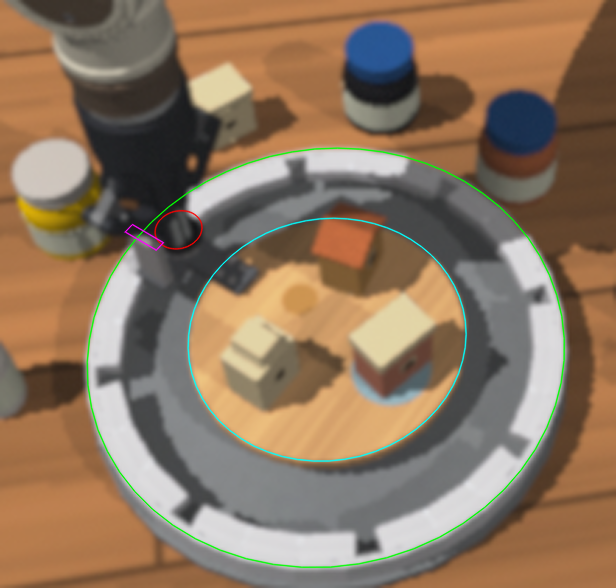

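The wrist crop shows the notch at (293,155) with the pin at about (290,140) inside it, so they are aligned. I'll lift slowly.

Emit:
move_arm(
  motion=[
    [0,[0,0,-0.05],0],
    [0,[0,0,-0.1],0],
    [0,[0,0,-0.15],0],
    [0,[0,0,-0.2],0],
    [0,[0,0,-0.25],0],
    [0,[0,0,-0.3],0],
    [0,[0,0,-0.4],0],
    [0,[0,0,-0.55],0],
    [0,[0,0,-0.8],0],
    [0,[0,0,-1.1],0],
  ],
)

```text
clock: 7.8
eef_pos: [0.5474, -0.1903, 0.1242]
tool_rot: [-0.399, 0.917, 0.001, -0.0]
ft_force: [-0.2, -1.1, 0.2]
grip_width: 0.0001
```

```bash
python3 - <<'E'
from workcell import *
from g import *
from ov import overlay
o=get_obs();show(o)
d={n:camera(n) for n in ("scene","top","wrist")}
w=d["wrist"]["color"]
b=cv2.resize(w[120:340,150:430],None,fx=2,fy=2,interpolation=cv2.INTER_CUBIC)
cv2.imwrite("pics/w6.png",b[:,:,::-1])
overlay(d["scene"],ctr,phi0+.785,120,140,340,350,2.8,"pics/s6.png",.0)
E
```

```text
t 7.8 [ 0.5474 -0.1903  0.1242] r 0.1392 th 0.821 F [-0.23 -1.1   0.22] w 0.0001 z [-0.001  0.001 -1.   ] j [-0.33  0.46  0.04  1.15  0.   -1.16]
```

View pics/w6.png

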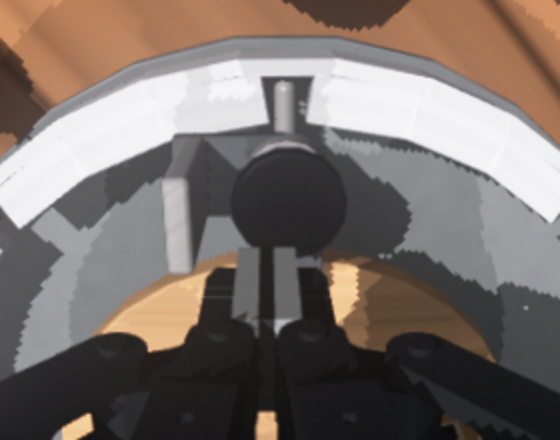

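View pics/s6.png

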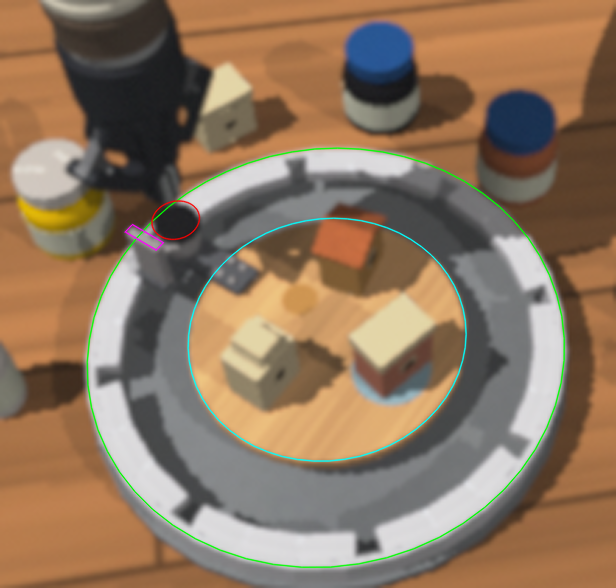

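The pin is up in the notch at (285,105) in the wrist crop. In the scene crop the cap matches the "out at 0.785 rad" outline at (176,220). I'll raise the tool and make a last check.

Emit:
move_arm(
  motion=[
    [0,[0,0,-0.2],0],
    [0,[0,0,-0.6],0],
    [0,[0,0,-1.0],0],
    [0,[0,0,-1.4],0],
    [0,[0,0,-1.7],0],
    [0,[0,0,-1.9],0],
    [0,[0,0,-2.0],0],
    [0,[0,0,-2.0],0],
    [0,[0,0,-2.0],0],
    [0,[0,0,-2.0],0],
  ],
)

```text
clock: 8.95
eef_pos: [0.5473, -0.1906, 0.2227]
tool_rot: [-0.399, 0.917, 0.001, -0.001]
ft_force: [-0.4, 0.2, -0.9]
grip_width: -0.0
```

```bash
python3 - <<'E'
from workcell import *
from g import *
from ov import overlay
o=get_obs();show(o)
c=camera("scene")
overlay(c,ctr,phi0+.785,120,140,340,350,2.8,"pics/s7.png",.0)
E
```

```text
t 8.95 [ 0.5473 -0.1906  0.2227] r 0.1396 th 0.822 F [-0.37  0.15 -0.95] w -0.0 z [-0.002  0.001 -1.   ] j [-0.34  0.41  0.21  1.38  0.   -1.16]
```

View pics/s7.png

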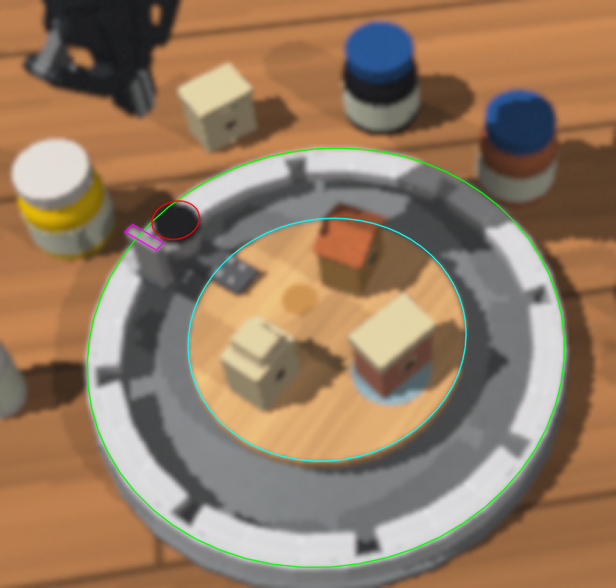

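The cap at (176,220) fits the "out, 0.785 rad" outline. The houses are upright in their places, the jars and the spare house have not moved, and the gripper is well clear.

```bash
python3 -c "
from workcell import *
print(job_done())"
```

```text
the job is handed in; nothing more can be done
None
```

I turned the table one notch counter-clockwise (45°) and the plunger has sprung out and locked there. The job was handed in at about 9 s of the 35 s allowed; handing in reports no verdict.

- **Pressing and turning:** With the shut fingertips I pressed the cap down about 12–14 mm. Friction on the cap carried the table round, and the tip stayed clear of the paddle in the wrist views. I then lifted straight up.
- **Plunger and angle:** In the last pictures the pin was up in the next notch. The cap matched the outline drawn for "plunger out at 0.785 rad".
- **Houses and bystanders:** The three houses stood upright and rode along in their places. The jars and the spare house looked where they began. The glue bottle was only partly in the last crops, and looked unmoved there.
- **Contact:** The tool ended about 14 cm above the cap, with only sensor noise on the force reading (about 1 N).

None of these checks failed or disagreed.

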